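Bring the salt shaker round on the condiment carousel

TASK

Push against an arm of the steel cross on top of the condiment carousel with a fingertip and gently turn the carousel until the squat salt shaker stands right at the upright marker tab beside the rim, in line between the tab and the centre post, then leave it standing still there. Only push the cross: do not pinch it, do not touch or lift any of the four containers riding on the carousel, and keep them all upright. Leave the tape roll, tub and round puck on the worktops alone.

Things in the scene. Friction and masses are not known exactly. Their poses are not given: they have to be found in the camera images.
- carousel: The carousel's fixed steel foot, on the worktop. Origin on the worktop on the turning axis, z up. On it turns a round wooden turntable, 224 mm across, whose top is 24 mm above the worktop (a lip 6 mm high runs round its rim); its centre post carries the cross. The foot and the turntable cannot shift, only turn; the turning axis is vertical.
- turntable (a joint): Angle of the turntable with its cross about the vertical axis, in rad, growing counter-clockwise seen from above; range -6.28 to 6.28, starts near 0. It turns either way, stays where it is left without coasting noticeably, and has a friction of about 0.12 N m (1.7 N of push at 70 mm from the axis) and a light damping of 0.06 N m s/rad. The containers ride round with it by friction if it is turned gently (up to about 1 rad/s).
- axis_top (a point): Top of the post, on the turning axis, 281 mm above the worktop. A wall cabinet hangs behind and above it, from 390 mm above the worktop, its front about 110 to 155 mm beyond the axis: the near side of the cross is the one with room for a hand, and a long turn can be made in several pushes on successive arms.
- arm0 (a point): Middle (in thickness and height) of arm 0 of the cross, 70 mm out from the axis, 252 mm above the worktop. The four arms are flat steel blades standing on edge, 12 mm thick, 40 mm high (232 to 272 mm above the worktop), running radially from the post (32 mm thick there) to a round end of 15 mm diameter at 94 mm from the axis; they are 90 degrees apart, arm 0, 1, 2, 3 counter-clockwise from above. At the start each arm is over a gap between two containers.
- arm1 (a point): Middle (in thickness and height) of arm 1 of the cross, 70 mm out from the axis, 252 mm above the worktop. The four arms are flat steel blades standing on edge, 12 mm thick, 40 mm high (232 to 272 mm above the worktop), running radially from the post (32 mm thick there) to a round end of 15 mm diameter at 94 mm from the axis; they are 90 degrees apart, arm 0, 1, 2, 3 counter-clockwise from above. At the start each arm is over a gap between two containers.
- arm2 (a point): Middle (in thickness and height) of arm 2 of the cross, 70 mm out from the axis, 252 mm above the worktop. The four arms are flat steel blades standing on edge, 12 mm thick, 40 mm high (232 to 272 mm above the worktop), running radially from the post (32 mm thick there) to a round end of 15 mm diameter at 94 mm from the axis; they are 90 degrees apart, arm 0, 1, 2, 3 counter-clockwise from above. At the start each arm is over a gap between two containers.
- arm3 (a point): Middle (in thickness and height) of arm 3 of the cross, 70 mm out from the axis, 252 mm above the worktop. The four arms are flat steel blades standing on edge, 12 mm thick, 40 mm high (232 to 272 mm above the worktop), running radially from the post (32 mm thick there) to a round end of 15 mm diameter at 94 mm from the axis; they are 90 degrees apart, arm 0, 1, 2, 3 counter-clockwise from above. At the start each arm is over a gap between two containers.
- marker_tab: The marker: a dark steel tab fixed to the foot, upright just outside the turntable's rim, 36 mm wide and 74 mm high with a rounded top, 10 mm thick. Origin on the turning axis at worktop height; the tab stands 121 mm out along its own -x.
- tab_top (a point): Middle of the tab's top, 121 mm from the axis, 74 mm above the worktop.
- serving_spot (a point): The spot at the tab: on the turntable's top, on the line from the axis to the tab, 68 mm from the axis. The middle of the salt shaker must come here.
- salt_shaker: Loose squat metal salt shaker with a punched domed lid, 68 mm across, 103 mm high, the shortest of the four containers. It starts 68 mm from the axis, as all four do, about 90 degrees apart, in any order. Origin at the centre of its underside.
- squeeze_mustard: Another loose squeeze bottle with a pointed nozzle, 58 mm across, 200 mm high: its tip is 224 mm above the worktop, just lower than the arms. Origin at the centre of its underside.
- sauce_bottle: Loose slim dark bottle, 39 mm across, 142 mm high. Origin at the centre of its underside.
- squeeze_mayo: Loose squeeze bottle with a pointed nozzle, 60 mm across, 200 mm high: its tip is 224 mm above the worktop, just lower than the arms. Origin at the centre of its underside.
- date_tape: Bystander: loose roll of tape lying flat, 104 mm across, 25 mm high. Origin at the centre of its underside.
- clear_tub: Bystander: loose clear tub, 93 x 119 x 46 mm. Origin at the centre of its underside.
- puck: Bystander: loose dark round puck (a small speaker), 51 mm across, 24 mm high. Origin at the centre of its underside.

How it is judged:
On the way:
1. a finger pushes on an arm of the cross ((contact force between the fingers and turntable_c0 above 0.3 N or contact force between the fingers and turntable_c1 above 0.3 N or contact force between the fingers and turntable_c2 above 0.3 N or contact force between the fingers and turntable_c3 above 0.3 N or contact force between the fingers and turntable_c4 above 0.3 N or contact force between the fingers and turntable_c5 above 0.3 N or contact force between the fingers and turntable_c6 above 0.3 N or contact force between the fingers and turntable_c7 above 0.3 N)), for 0.05 s.
At the end, for the whole second after the job is handed in: The middle of the salt shaker is within 18 mm (about 15 degrees of turn) of the spot at the marker tab, the turntable is still (under 0.05 rad/s), and all four containers stand upright (within 0.15 rad) and at rest on the turntable, within 100 mm of its axis (horizontal distance between salt_shaker and serving_spot below 0.018 m and velocity of joint turntable between -0.05 and 0.05 rad/s and angle between each of salt_shaker, squeeze_mustard, sauce_bottle, squeeze_mayo's own z axis and vertical below 0.15 rad and height (world z) of salt_shaker between 0.016 and 0.032 m and horizontal distance between each of salt_shaker, squeeze_mustard, sauce_bottle, squeeze_mayo and carousel below 0.1 m and linear speed of each of salt_shaker, squeeze_mustard, sauce_bottle, squeeze_mayo below 0.03 m/s and height (world z) of squeeze_mustard between 0.016 and 0.032 m and height (world z) of sauce_bottle between 0.016 and 0.032 m and height (world z) of squeeze_mayo between 0.016 and 0.032 m); the robot touches nothing.
It fails at once if the robot touches one of the four containers (over 1.5 N) (contact force between any of the fingers, the arm and salt_shaker above 1.5 N or contact force between any of the fingers, the arm and squeeze_mustard above 1.5 N or contact force between any of the fingers, the arm and sauce_bottle above 1.5 N or contact force between any of the fingers, the arm and squeeze_mayo above 1.5 N).
It fails at once if a container is lifted more than 15 mm off the turntable or tips by more than 0.4 rad (height (world z) of any of salt_shaker, squeeze_mustard, sauce_bottle, squeeze_mayo above 0.039 m or angle between any of salt_shaker, squeeze_mustard, sauce_bottle, squeeze_mayo's own z axis and vertical above 0.4 rad).
It fails at once if an arm of the cross is pinched: both sides pressed at once with over 1.5 N ((contact force between the fingers and turntable_c0 above 1.5 N and contact force between the fingers and turntable_c4 above 1.5 N) or (contact force between the fingers and turntable_c1 above 1.5 N and contact force between the fingers and turntable_c5 above 1.5 N) or (contact force between the fingers and turntable_c2 above 1.5 N and contact force between the fingers and turntable_c6 above 1.5 N) or (contact force between the fingers and turntable_c3 above 1.5 N and contact force between the fingers and turntable_c7 above 1.5 N)).
It fails at once if not gentle: the cross is pushed with more than 30 N or spun faster than 3 rad/s (contact force between the fingers and turntable_c0 above 30 N or contact force between the fingers and turntable_c1 above 30 N or contact force between the fingers and turntable_c2 above 30 N or contact force between the fingers and turntable_c3 above 30 N or contact force between the fingers and turntable_c4 above 30 N or contact force between the fingers and turntable_c5 above 30 N or contact force between the fingers and turntable_c6 above 30 N or contact force between the fingers and turntable_c7 above 30 N or velocity of joint turntable above 3 rad/s or velocity of joint turntable below -3 rad/s).
It fails at once if the tape, tub or puck is moved more than 25 mm (distance of any of date_tape, puck, clear_tub from where it was at the start of the episode above 0.025 m).
It also fails if it takes over 64 s, if anything falls off the work surface, if the arm or the gripper's body presses on something with over 40 N, if the wrist force passes 120 N, or if a joint passes its speed limit or range.

ROBOT

A 7-joint arm with a two-finger parallel gripper is mounted at the origin on a cart in front of the work surface, level with it; the furniture and walls round the work are solid. World frame = base frame: x ahead of the robot, y to its left, z up, the work surface at z = 0. Lengths are in m, angles in rad, forces in N, time in s.
With the tool pointing down it reaches from about 0.35 to 0.9 m from the base axis. Payload 8.1 kg.
Tool frame: the origin (TCP) lies between the finger pads; the fingertips stand ahead of it and the grasp point (between the pads) is the TCP (arm.nose_length is the z of the fingertips in the tool frame, in m); z points along the fingers, y is the line along which they close (so a half turn about z gives the same grasp; the last joint's range is limited). The gripper opens to 92 mm and grips with 3 to 60 N. Pads are 19 mm wide; open, the fingers measure 130 mm over their backs; the gripper's body (75 mm by 190 mm) begins 47 mm behind the grasp point.
Start: joints at [1.127, 0.434, 0.025, 1.573, -0.012, 1.134, -0.075], TCP at [0.209, -0.589, 0.207] pointing down, gripper open.
Joint ranges: [-2.62, 2.62], [-0.44, 2.09], [-1.27, 1.32], [0.08, 2.57], [-1.32, 4.46], [0.12, 2], [-2.74, 2.74]. Speed limits (rad/s): [2.22, 2.22, 3.01, 3.01, 3.14, 3.14, 3.14].

INTERFACE

Orientations are given as a rotation vector (axis times angle).
In Python, from cell import sensors, optics, arm gives the robot as it stands.
- The arm moves only by the tool arm_command, never from a script. Its argument "deltas" is one flat list of numbers, 7 for each row, row after row: the turn, a rotation vector about the world's x, y, z as a fraction of full scale, then the shift along the world's x, y, z as a fraction of full scale, then the finger opening in mm, from 0 to 91.8. In form: [wx, wy, wz, dx, dy, dz, fingers, wx, wy, wz, dx, dy, dz, fingers, ...]. A call has 1 to 20 rows; each row is the pose to reach, as a shift and turn from the pose commanded when the call began; what a row does not reach only later rows make up. Full scale, the value 1, is 1 m for a shift and 90 degrees for a turn. A row lasts 1/10 s, in which the tool goes at most 50 mm and 8.59 degrees, less where a joint would pass 70% of its speed; a pose out of reach is approached as far as the arm can. A call with a number of a shift or a turn outside -1 to 1 is refused whole. A call with a gripper value outside its range is refused whole. The fingers move at their own pace and stop on an object; "force" is the grip in N (left out, the last holds). Time passes only in rows, so rows that repeat a pose let the fingers close. It gives the time, the measured TCP pose, the force, the opening and the grip force at its end, in the units of the state.
- sensors.observe(): the state, without advancing time (a new reading comes with each control period).
- optics.get_image(name): name is "scene" or "side" or "wrist"; returns the picture (420x560x3 uint8, blue, green, red); there is no depth.
- optics.calibration(name): a dict with "camera_matrix" (3x3 intrinsics, pixels), "rvec" (rotation vector, rad) and "tvec" (3), from world to camera coordinates, as OpenCV has them. Camera axes: x right, y down, z forward; pixel columns grow to the right and rows downward; lengths in m; the calibration is good to about 2 mm. A picture is of the moment at which its call begins: read the wrist's pose just before it. calibration takes no time and is no camera call; for the wrist camera it gives the pose at the moment of the call.
- arm.sign_off(): hands the job in; it is judged then, once.
The state is a dict: "clock": time; "joints": joint angles; "dq": joint speeds; "joint_efforts": joint torques, N m; "position": TCP position; "ee_rot": TCP orientation; "force": force on the tool from outside, world axes, zero at the start; "ft_torque": the same for the moment, N m; "width": opening from 0.0 (shut) to 1.0 (fully open); "gripper_force": force on a finger pad.
Only numpy, scipy, OpenCV 4.12 (cv2) and the standard library are available. Lean on these libraries where they do the work, as an engineer would, in place of code of your own. Each camera call takes 0.05 s, during which the arm holds its last target. There are 200 camera calls.

## Working session

There is one attempt and no reset: what is moved stays moved. The work goes in short steps, Python scripts to look and compute and a tool call to move; the robot and the scene stay as the last step left them, time stands still between calls to the robot, and variables do not carry over. Pictures are saved under pics/ and viewed, at most 13 in all, crops included, and the job is handed in when it is done.

Besides the shell and the picture viewer there is one more tool, called after "Emit:" as name(argument=value, ...) on one line, values as JSON. arm_command: Moves the arm, as the interface text tells. Its arguments: {"type":"object","properties":{"deltas":{"type":"array","items":{"type":"number"}},"force":{"type":"number"}},"required":["deltas"]}

```bash
mkdir -p pics
python3 - <<'E'
from cell import sensors,optics,arm
import cv2
s=sensors.observe();print({k:s[k] for k in('clock','position','ee_rot','width')},arm.nose_length)
for n in('scene','side'):
    cv2.imwrite(f'pics/{n}0.png',optics.get_image(n));print(n,optics.calibration(n))
E
```

```text
{'clock': 0.0, 'position': array([ 0.20867665, -0.5885555 ,  0.20655798]), 'ee_rot': array([-3.09460148e+00, -5.32472221e-01,  6.37236713e-04]), 'width': 1.0008644571922851} 0.019
scene {'camera_matrix': array([[409.57288645,   0.        , 281.39732047],
       [  0.        , 409.57288645, 209.60340838],
       [  0.        ,   0.        ,   1.        ]]), 'rvec': array([ 2.31746795, -0.56142153,  0.21828654]), 'tvec': array([-0.51815829,  0.18745933,  1.3017363 ])}
side {'camera_matrix': array([[434.66083534,   0.        , 283.75018783],
       [  0.        , 434.66083534, 211.57063266],
       [  0.        ,   0.        ,   1.        ]]), 'rvec': array([ 0.73923988, -2.59139985,  1.09788575]), 'tvec': array([0.33858645, 0.40355435, 1.25956375])}
```

View pics/scene0.png

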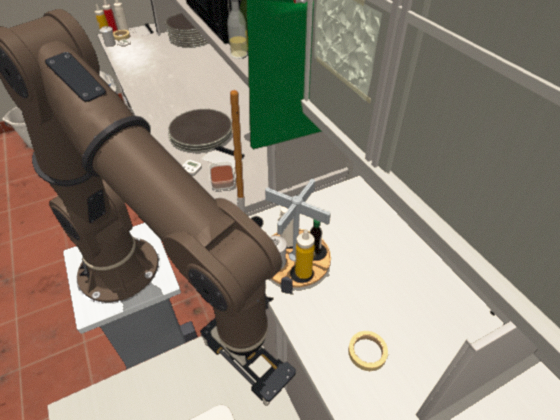

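View pics/side0.png

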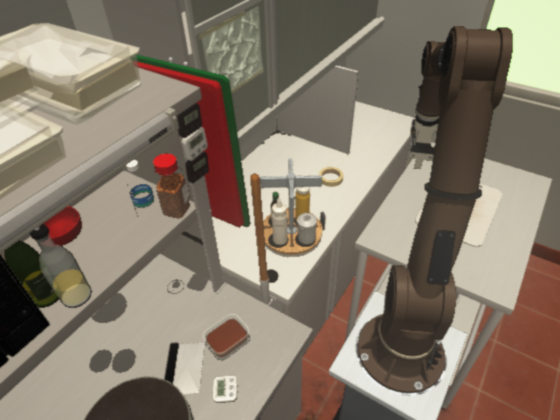

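Scene: carousel near (298,255), cross near (298,205), dark tab near (287,285). Side: carousel near (292,232), cross (291,182), salt shaker (307,228), tab (323,220). I'll enlarge both.

```bash
python3 - <<'E'
import cv2,numpy as np
a=cv2.imread('pics/scene0.png')[175:300,250:345];b=cv2.imread('pics/side0.png')[150:275,245:340]
r=lambda i:cv2.resize(i,None,fx=4.2,fy=4.2,interpolation=cv2.INTER_CUBIC)
cv2.imwrite('pics/crop0.png',np.hstack([r(a),r(b)]))
E
cat > h.py <<'E'
from cell import sensors,optics,arm
import cv2,numpy as np
def cam(n):
    c=optics.calibration(n);return c['camera_matrix'],cv2.Rodrigues(c['rvec'])[0],np.ravel(c['tvec'])
def ray(n,p):
    K,R,t=cam(n);d=R.T@np.linalg.solve(K,[p[0],p[1],1]);return -R.T@t,d
def plane(n,p,z):
    o,d=ray(n,p);return o+d*(z-o[2])/d[2]
def proj(n,X):
    K,R,t=cam(n);q=(K@(R@np.atleast_2d(X).T+t[:,None]));return (q[:2]/q[2]).T
E
```

```text
(no output)
```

View pics/crop0.png

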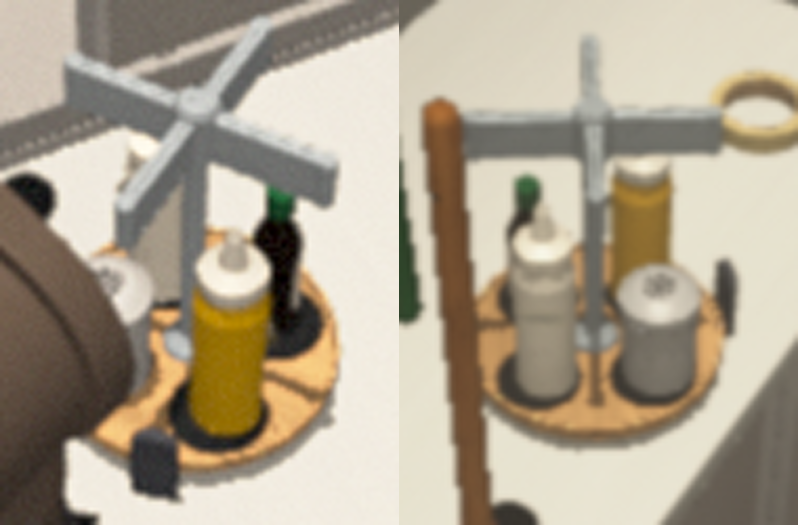

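The crop shows the cross, the salt shaker left-of-near, mustard near the tab, and the tab (scene ≈(287,277)). Order and positions follow from these pixels.

Run:
```python
from h import *
S=lambda x,y:(250+x/4.2,175+y/4.2)
D=lambda x,y:(245+(x-399)/4.2,150+y/4.2)
ax=plane('scene',S(198,98),.281);ax2=plane('side',D(594,103),.281);print('axis',ax,ax2)
A=(ax+ax2)/2
def rep(n,p):print(n,p[:2].round(3),'r',np.hypot(*(p-A)[:2]).round(3),'ang',np.degrees(np.arctan2(*(p-A)[1::-1])).round(1))
for k,p in dict(left=(68,58),near=(120,200),right=(335,163),back=(267,24)).items():rep('tip '+k,plane('scene',S(*p),.272))
rep('sideR',plane('side',D(721,114),.272));rep('tab sc',plane('scene',S(157,430),.074));rep('tab sd',plane('side',D(725,262),.074))
rep('salt sd',plane('side',D(660,285),.125));rep('salt sc',plane('scene',S(122,275),.125))
rep('mayo tip',plane('side',D(543,206),.224));rep('must tip',plane('scene',S(234,232),.224))
rep('tape',plane('scene',(368,351),.012))
```

```text
axis [ 0.51411433 -0.23096888  0.281     ] [ 0.51137024 -0.23101188  0.281     ]
tip left [ 0.46  -0.149] r 0.098 ang 123.0
tip near [ 0.432 -0.28 ] r 0.094 ang -148.6
tip right [ 0.567 -0.315] r 0.1 ang -56.8
tip back [ 0.595 -0.181] r 0.096 ang 31.1
sideR [ 0.426 -0.28 ] r 0.099 ang -150.6
tab sc [ 0.438 -0.321] r 0.118 ang -129.7
tab sd [ 0.435 -0.322] r 0.119 ang -130.3
salt sd [ 0.444 -0.223] r 0.069 ang 173.5
salt sc [ 0.46  -0.225] r 0.053 ang 173.4
mayo tip [ 0.516 -0.163] r 0.068 ang 87.0
must tip [ 0.504 -0.3  ] r 0.069 ang -96.9
tape [ 0.54  -0.591] r 0.361 ang -85.8
```

Run:
```python
from h import *
def tri(p,q):
    P=[]
    for n in('scene','side'):
        K,R,t=cam(n);P.append(K@np.c_[R,t])
    X=cv2.triangulatePoints(P[0],P[1],np.array(p,float),np.array(q,float)).ravel();return (X[:3]/X[3]).round(3)
print('stick top',tri((234,93),(257,178)),'grey/brown end?',tri((240,197),(264,278)),tri((240,205),(266,300)))
from scipy.spatial.transform import Rotation as R
print(R.from_rotvec(sensors.observe()['ee_rot']).as_matrix().round(2))
# finger block 38x19 (y,x), where the arm flank goes for a finger centre at radius r, angle th
```

```text
stick top [0.453 0.032 0.479] grey/brown end? [0.445 0.041 0.084] [0.437 0.065 0.014]
[[ 0.94  0.33 -0.  ]
 [ 0.33 -0.94  0.  ]
 [-0.   -0.   -1.  ]]
```

Emit:
arm_command(deltas=[0,0,0,0,0,0.035,0,0,0,0,0,0,0.07,0,0,0,0,0,0,0.1,0,0,0,0,0,0,0.13,0,0,0,0,0.02,0.03,0.135,0,0,0,0,0.04,0.06,0.135,0,0,0,0,0.06,0.09,0.135,0,0,0,0,0.08,0.125,0.135,0,0,0,0,0.1,0.16,0.135,0,0,0,0,0.12,0.19,0.135,0,0,0,0,0.14,0.22,0.135,0,0,0,0,0.16,0.255,0.135,0,0,0,0,0.18,0.285,0.135,0,0,0,0,0.2,0.32,0.135,0,0,0,0,0.21,0.335,0.135,0,0,0,0,0.215,0.345,0.135,0,0,0,0,0.22,0.35,0.135,0,0,0,0,0.22,0.35,0.135,0])

```text
clock: 1.9
position: [0.429, -0.2392, 0.3422]
ee_rot: [-3.096, -0.533, 0.0]
force: [0.4, -0.2, 0.3]
width: -0.002
gripper_force: 0.0
```

Run:
```python
from h import *
s=sensors.observe();print(s['clock'],s['position'],s['ee_rot'],s['width'],s['force'])
r=lambda i:cv2.resize(i,None,fx=3,fy=3,interpolation=cv2.INTER_CUBIC)
a=optics.get_image('scene')[150:310,220:350];b=optics.get_image('side')[120:280,225:355]
cv2.imwrite('pics/c1.png',np.hstack([r(a),r(b)]))
```

```text
1.9 [ 0.42895768 -0.2392084   0.34215228] [-3.09603025e+00 -5.32672289e-01  4.76935663e-04] -0.0023343533847849803 [ 0.39215291 -0.16357424  0.31989437]
```

View pics/c1.png

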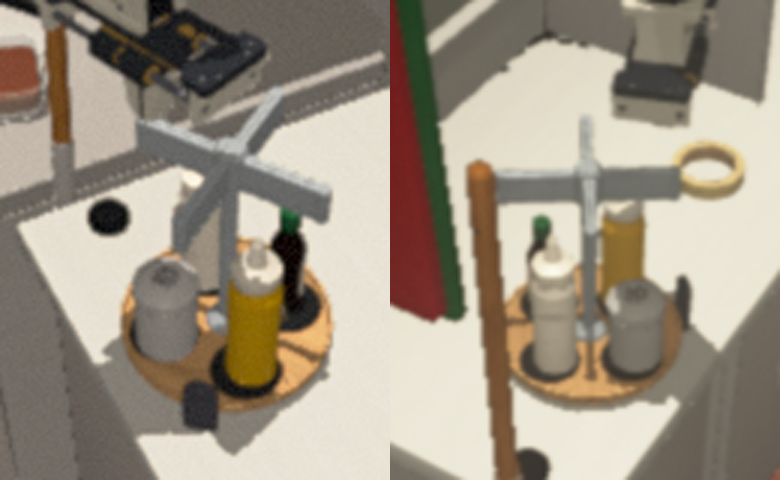

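Cross, shaker (scene crop (165,310)) and tab (200,405) are clear now; the gripper hangs above the near arm. I'll check that the tool tip projects where I see it.

Run:
```python
from h import *
p=sensors.observe()['position']
for n,o in(('scene',(220,150)),('side',(225,120))):
    print(n,[((proj(n,p+[0,0,d])[0]-o)*3).round() for d in(-.019,0,.047)])
A=np.array([.5127,-.231,0])
def rep(n,q):print(n,q[:2].round(3),'r',np.hypot(*(q-A)[:2]).round(3),'ang',np.degrees(np.arctan2(*(q-A)[1::-1])).round(1))
S=lambda x,y:(220+x/3,150+y/3)
rep('salt',plane('scene',S(166,272),.125));rep('salt base',plane('scene',S(166,343),.024));rep('tab',plane('scene',S(201,387),.074))
```

```text
scene [array([150., 149.]), array([149., 133.]), array([148.,  91.])]
side [array([272., 153.]), array([273., 139.]), array([275., 101.])]
salt [ 0.45 -0.22] r 0.064 ang 170.4
salt base [ 0.443 -0.23 ] r 0.07 ang 179.5
tab [ 0.434 -0.326] r 0.123 ang -129.7
```

Run:
```python
from h import *
p=sensors.observe()['position']
out=[]
for n in('scene','side'):
    i=optics.get_image(n);u,v=proj(n,p+[0,0,-.019])[0].round().astype(int)
    c=cv2.resize(i[v-60:v+30,u-40:u+40],None,fx=5,fy=5,interpolation=cv2.INTER_CUBIC);cv2.circle(c,(200,300),4,(0,0,255),1);out.append(c)
cv2.imwrite('pics/c2.png',np.hstack(out))
```

```text
(no output)
```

View pics/c2.png

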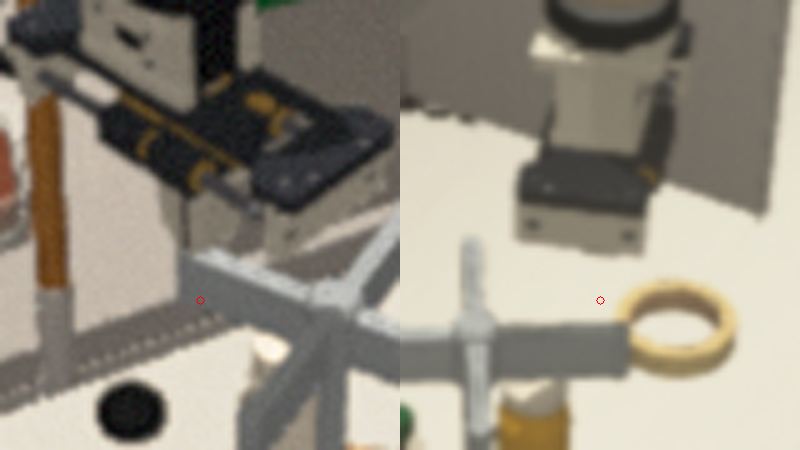

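Run:
```python
from h import *
p=sensors.observe()['position'];X=np.array([.94,.33,0]);Y=np.array([.33,-.94,0])
for n in('scene','side'):
    u=proj(n,p+[0,0,-.019])[0].round()
    for a in(-.0375,.0375):
        for b in(-.095,.095):print(n,a,b,((proj(n,p+X*a+Y*b+[0,0,.047])[0]-u)*5+[200,300]).round())
    print('cam',ray(n,(280,210))[0].round(2))
```

```text
scene -0.0375 -0.095 [ 11. 153.]
scene -0.0375 0.095 [285. 336.]
scene 0.0375 -0.095 [118.  85.]
scene 0.0375 0.095 [392. 255.]
cam [ 0.12 -0.92  1.06]
side -0.0375 -0.095 [239. 319.]
side -0.0375 0.095 [287. 133.]
side 0.0375 -0.095 [110. 302.]
side 0.0375 0.095 [170. 119.]
cam [-0.06  0.7   1.17]
```

Run:
```python
from h import *
i=optics.get_image('wrist');p=sensors.observe()['position']
A=np.array([.5127,-.231,.281])
print('tip',proj('wrist',p+[0,0,-.019]),'tcp',proj('wrist',p),'axis',proj('wrist',A),'near arm tip',proj('wrist',[.432,-.28,.272]),'cam',ray('wrist',(280,210)))
cv2.imwrite('pics/w1.png',i)
```

```text
tip [[280.65186052 235.90005933]] tcp [[280.79991828 248.13315457]] axis [[310.18105647  95.14906077]] near arm tip [[331.67217682 223.88731706]] cam (array([ 0.49872756, -0.21426256,  0.5201268 ]), array([-0.26804217, -0.0972355 , -0.9584977 ]))
```

View pics/w1.png

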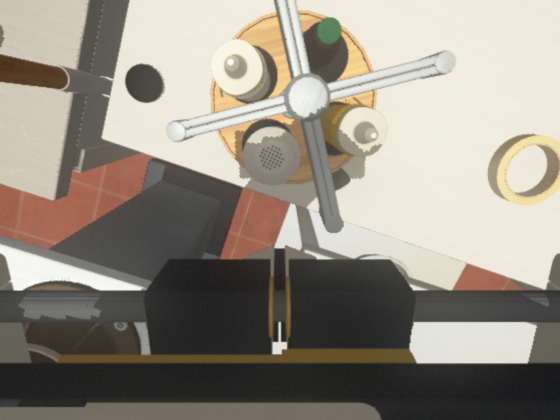

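The axis (310,95) and near-arm end (332,224) match my estimates. The fingertip shows at about (280,250), somewhat short of the expected spot. I'll descend beside the arm and let the contact force settle it.

Emit:
arm_command(deltas=[0,0,0,0,0,-0.02,0,0,0,0,0,0,-0.04,0,0,0,0,0,0,-0.06,0,0,0,0,0,0,-0.075,0,0,0,0,0,0,-0.077,0,0,0,0,0.002,-0.003,-0.077,0,0,0,0,0.004,-0.006,-0.077,0,0,0,0,0.006,-0.009,-0.077,0,0,0,0,0.008,-0.012,-0.077,0,0,0,0,0.01,-0.015,-0.077,0,0,0,0,0.012,-0.018,-0.077,0])

```text
clock: 3.25
position: [0.4412, -0.2574, 0.2655]
ee_rot: [3.096, 0.533, 0.0]
force: [-0.3, 0.4, 0.6]
width: 0.003
gripper_force: 0.0
```

Run:
```python
from h import *
s=sensors.observe();p=s['position'];print(p,s['force'])
out=[]
for n in('scene','side'):
    i=optics.get_image(n);u,v=proj(n,p+[0,0,-.019])[0].round().astype(int)
    c=cv2.resize(i[v-50:v+40,u-40:u+40],None,fx=5,fy=5,interpolation=cv2.INTER_CUBIC);cv2.circle(c,(200,250),4,(0,0,255),1);out.append(c)
cv2.imwrite('pics/c3.png',np.hstack(out))
```

```text
[ 0.44115169 -0.25740512  0.26549521] [-0.34818374  0.43727518  0.57898048]
```

View pics/c3.png

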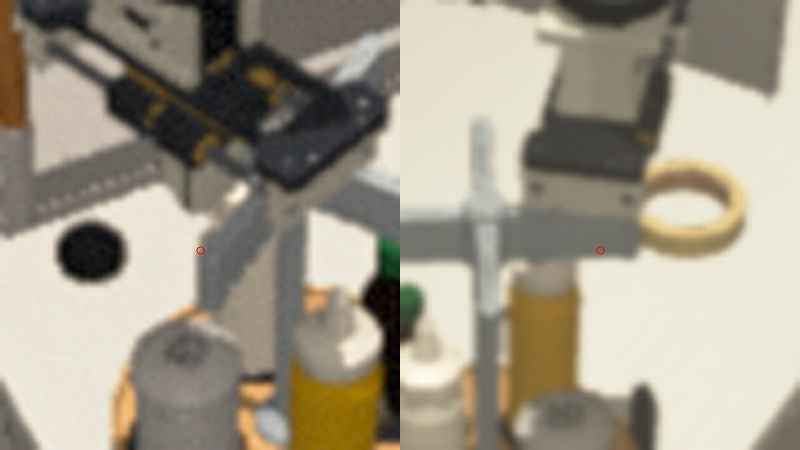

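Visually nothing of the finger overlaps the blade (side crop (600,230)) and there's no force yet. I'll push on gently and see.

Emit:
arm_command(deltas=[0,0,0,0.002,-0.003,0,0,0,0,0,0.004,-0.006,0,0,0,0,0,0.006,-0.009,0,0,0,0,0,0.008,-0.012,0,0,0,0,0,0.008,-0.012,0,0])

```text
clock: 3.85
position: [0.4491, -0.2696, 0.2652]
ee_rot: [3.096, 0.532, -0.0]
force: [0.5, 0.4, 0.0]
width: 0.003
gripper_force: 0.0
```

Run:
```python
from h import *
s=sensors.observe();p=s['position'];print(p,s['force'],s['ft_torque'])
i=optics.get_image('wrist');cv2.imwrite('pics/w2.png',i);print(proj('wrist',[[.5127,-.231,.281],[.432,-.28,.272],p+[0,0,-.019]]))
```

```text
[ 0.44905601 -0.26958028  0.26523357] [0.53106656 0.37520777 0.03661598] [-0.04459274  0.03511328 -0.00328778]
[[248.42363124 112.02862653]
 [288.89824379 285.80495321]
 [281.2101912  235.89808313]]
```

View pics/w2.png

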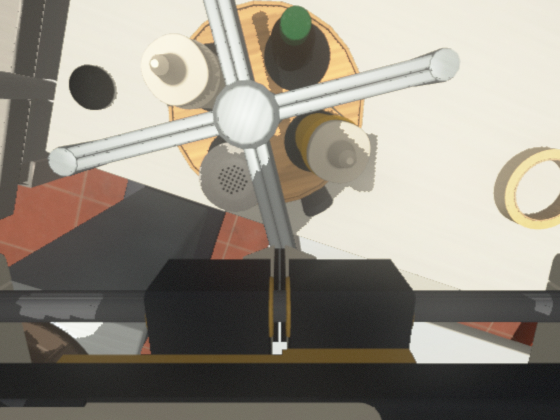

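No contact although the TCP is right over the arm (axis seen at (246,114), arm under the finger at (280,255)); the fingers really end higher than stated. I'll work out where the tip and body actually are.

Run:
```python
from h import *
p=sensors.observe()['position'];X=np.array([.943,.333,0]);Y=np.array([.333,-.943,0])
for d in(-.019,0,.02,.03,.04,.06):print(d,[proj('wrist',p+X*a+[0,0,d])[0].round() for a in(-.0095,0,.0095)],'width19:',np.ptp(proj('wrist',[p+Y*-.0095+[0,0,d],p+Y*.0095+[0,0,d]])[:,0]).round(1))
q=np.array([.4412,-.2574,.2655])
for d in(.047,.07,.08,.09,.1,.11):
    print(d,'side',[((proj('side',q+X*a-Y*.095+[0,0,d])[0]-proj('side',q+[0,0,-.019])[0].round())*5+[600,250]).round() for a in(-.0375,.0375)],
     'scene',[((proj('scene',q+X*a+Y*.095+[0,0,d])[0]-proj('scene',q+[0,0,-.019])[0].round())*5+[200,250]).round() for a in(-.0375,.0375)])
```

```text
-0.019 [array([281., 250.]), array([281., 236.]), array([281., 221.])] width19: 31.3
0 [array([281., 264.]), array([281., 248.]), array([281., 232.])] width19: 34.3
0.02 [array([281., 281.]), array([281., 264.]), array([281., 246.])] width19: 38.1
0.03 [array([281., 291.]), array([281., 273.]), array([281., 254.])] width19: 40.3
0.04 [array([281., 302.]), array([281., 283.]), array([281., 264.])] width19: 42.9
0.06 [array([281., 330.]), array([281., 308.]), array([282., 287.])] width19: 49.0
0.047 side [array([638., 277.]), array([515., 261.])] scene [array([285., 301.]), array([386., 219.])]
0.07 side [array([640., 248.]), array([516., 231.])] scene [array([286., 270.]), array([388., 187.])]
0.08 side [array([641., 235.]), array([516., 218.])] scene [array([286., 256.]), array([389., 173.])]
0.09 side [array([642., 222.]), array([516., 205.])] scene [array([287., 241.]), array([390., 158.])]
0.1 side [array([642., 208.]), array([516., 192.])] scene [array([287., 227.]), array([391., 144.])]
0.11 side [array([643., 195.]), array([516., 178.])] scene [array([288., 212.]), array([392., 129.])]
```

Both views put the tool about 45 mm higher than reported. The actual tip is now at about z 0.29, just above the blade. I'll back off and lower by 45 mm.

Emit:
arm_command(deltas=[0,0,0,-0.008,0.012,0,0,0,0,0,-0.016,0.024,0,0,0,0,0,-0.021,0.032,0,0,0,0,0,-0.021,0.032,0,0,0,0,0,-0.021,0.032,-0.01,0,0,0,0,-0.021,0.032,-0.02,0,0,0,0,-0.021,0.032,-0.03,0,0,0,0,-0.021,0.032,-0.04,0,0,0,0,-0.021,0.032,-0.045,0,0,0,0,-0.021,0.032,-0.045,0])

```text
clock: 4.9
position: [0.4274, -0.237, 0.2193]
ee_rot: [-3.095, -0.532, 0.002]
force: [-0.3, 0.1, 1.0]
width: 0.001
gripper_force: 0.0
```

Emit:
arm_command(deltas=[0,0,0,0.002,-0.003,0,0,0,0,0,0.004,-0.006,0,0,0,0,0,0.006,-0.009,0,0,0,0,0,0.008,-0.012,0,0,0,0,0,0.01,-0.015,0,0,0,0,0,0.012,-0.018,0,0,0,0,0,0.014,-0.021,0,0,0,0,0,0.016,-0.024,0,0,0,0,0,0.018,-0.027,0,0])

```text
clock: 5.8
position: [0.4463, -0.2641, 0.2204]
ee_rot: [-3.096, -0.533, -0.001]
force: [-0.8, 2.7, 0.7]
width: 0.005
gripper_force: 1.0
```

Run:
```python
from h import *
s=sensors.observe();p=s['position'];print(p,s['force'],s['ft_torque'])
i=optics.get_image('wrist')
for n in('wrist','scene'):cv2.imwrite(f'pics/{n}3.png',optics.get_image(n))
r=lambda i:cv2.resize(i,None,fx=3,fy=3,interpolation=cv2.INTER_CUBIC)
b=cv2.imread('pics/scene3.png')[150:290,230:330];w=cv2.imread('pics/wrist3.png')
cv2.imwrite('pics/c4.png',np.hstack([r(b),w[:420,50:520]]));print(proj('wrist',[[.5127,-.231,.281],[.432,-.28,.272]]))
```

```text
[ 0.44628796 -0.26407016  0.22037673] [-0.79429205  2.69932358  0.66238513] [0.42472952 0.05315933 0.02725413]
[[253.19767593 110.38695905]
 [304.48719706 335.81583226]]
```

View pics/c4.png

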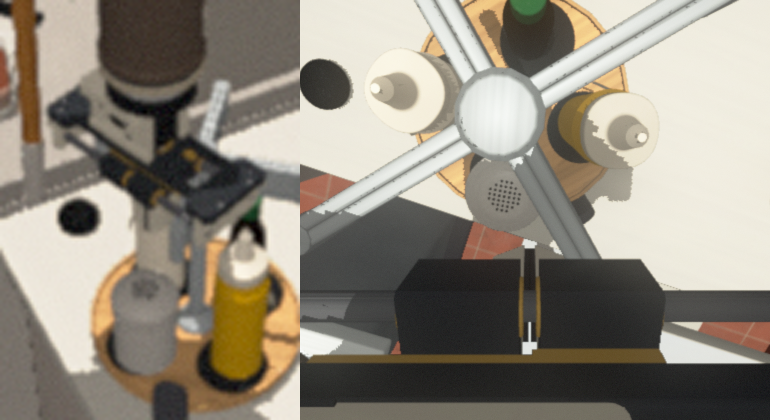

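Contact is made (2.7 N, arm turning). Measuring the arm and shaker angles from the wrist view.

Run:
```python
from h import *
A=plane('wrist',(252,113),.281);print(A)
A=np.array([.5127,-.231,0])
for n,q,z in(('arm',(325,225),.272),('arm2',(297,170),.272),('salt',(254,196),.127),('tab',(334,207),.074)):
    X=plane('wrist',q,z)-A;print(n,np.hypot(*X[:2]).round(3),np.degrees(np.arctan2(X[1],X[0])).round(1))
p=sensors.observe()['position']-A;a0=np.arctan2(p[1],p[0]);print('finger',np.degrees(a0),np.hypot(*p[:2]))
for d in(10,20,30,35,40,45,50,55):
    a=a0+np.radians(d);print(d,(A+.074*np.array([np.cos(a),np.sin(a),0])-A-p)[:2].round(3))
```

```text
[ 0.5117902  -0.23088906  0.281     ]
arm 0.05 -129.0
arm2 0.026 -125.1
salt 0.069 -170.4
tab 0.111 -126.6
finger -153.23970882356247 0.07453177550795957
10 [ 0.007 -0.011]
20 [ 0.016 -0.02 ]
30 [ 0.026 -0.028]
35 [ 0.032 -0.032]
40 [ 0.037 -0.034]
45 [ 0.043 -0.037]
50 [ 0.05  -0.038]
55 [ 0.056 -0.04 ]
```

Emit:
arm_command(deltas=[0,0,0.03,0.002,-0.003,0,0,0,0,0.07,0.004,-0.006,0,0,0,0,0.11,0.007,-0.011,0,0,0,0,0.15,0.01,-0.014,0,0,0,0,0.19,0.013,-0.017,0,0,0,0,0.22,0.016,-0.02,0,0,0,0,0.26,0.019,-0.023,0,0,0,0,0.29,0.022,-0.025,0,0,0,0,0.33,0.026,-0.028,0,0,0,0,0.36,0.029,-0.03,0,0,0,0,0.38,0.031,-0.031,0,0,0,0,0.39,0.032,-0.032,0,0])

```text
clock: 7.15
position: [0.4777, -0.2963, 0.2202]
ee_rot: [-2.791, -1.442, 0.001]
force: [-1.9, 1.2, 0.4]
width: 0.005
gripper_force: 1.0
```

Run:
```python
from h import *
s=sensors.observe();print(s['position'],s['force'])
w=optics.get_image('wrist');r=lambda i:cv2.resize(i,None,fx=3,fy=3,interpolation=cv2.INTER_CUBIC)
b=optics.get_image('scene')[150:290,230:330]
cv2.imwrite('pics/wrist5.png',w);cv2.imwrite('pics/c5.png',np.hstack([r(b),w[:420,50:520]]))
```

```text
[ 0.47771707 -0.29626672  0.22020654] [-1.94124039  1.226021    0.42443008]
```

View pics/c5.png

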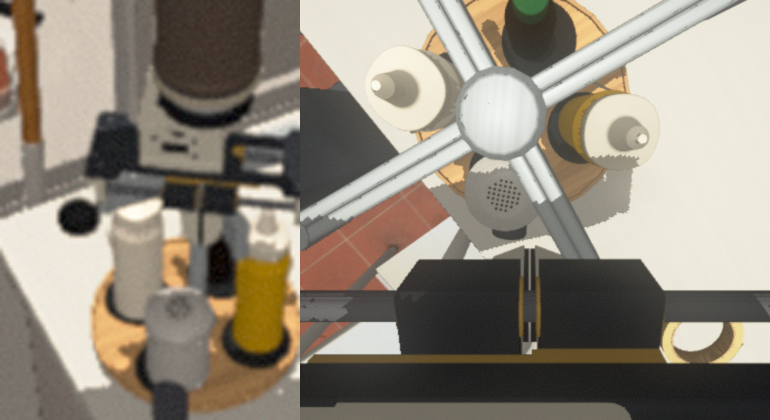

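The shaker's lid (wrist pixel (254,196)) is now nearly in line with the tab (about (260,233)); containers upright.

Run:
```python
from h import *
A=np.array([.5122,-.231,0])
for n,q,z in(('arm',(325,225),.272),('salt',(254,196),.127),('tab',(260,230),.074)):
    X=plane('wrist',q,z)-A;print(n,np.hypot(*X[:2]).round(3),np.degrees(np.arctan2(X[1],X[0])).round(1))
p=sensors.observe()['position']-A;a0=np.arctan2(p[1],p[0])
for d in(2,4,6,-5,-10,-20):
    a=a0+np.radians(d);print(d,(.0745*np.array([np.cos(a),np.sin(a),0])-p)[:2].round(4))
```

```text
arm 0.048 -92.9
salt 0.067 -135.6
tab 0.115 -130.7
2 [ 0.0019 -0.0019]
4 [ 0.0043 -0.003 ]
6 [ 0.0067 -0.004 ]
-5 [-0.006   0.0025]
-10 [-0.0113  0.0063]
-20 [-0.0209  0.0151]
```

Emit:
arm_command(deltas=[0,0,0.02,0.002,-0.002,0,0,0,0,0.04,0.004,-0.003,0,0,0,0,0.055,0.0055,-0.0035,0,0,0,0,0.055,0.0055,-0.0035,0,0,0,0,0.055,0.0055,-0.0035,0,0,0,0,0.055,0.001,-0.001,0,0,0,0,0.055,-0.006,0.0025,0,0,0,0,0.055,-0.013,0.008,0,0,0,0,0.055,-0.02,0.014,0,0,0,0,0.055,-0.02,0.014,0.02,0,0,0,0.055,-0.02,0.014,0.045,0,0,0,0.055,-0.02,0.014,0.07,0,0,0,0.055,-0.02,0.014,0.09,0,0,0,0.055,-0.02,0.014,0.1,0,0,0,0.055,-0.02,0.014,0.1,0])

```text
clock: 8.75
position: [0.4582, -0.282, 0.3215]
ee_rot: [2.725, 1.56, 0.002]
force: [-0.4, -0.5, -0.7]
width: 0.002
gripper_force: 0.0
```

Run:
```python
from h import *
s=sensors.observe();print(s['position'],s['force'])
w=optics.get_image('wrist');A=np.array([.5122,-.231])
cv2.imwrite('pics/w6.png',w)
for n in(-130.5,):
    u=np.radians(n);q=np.r_[A+.068*np.r_[np.cos(u),np.sin(u)],.127];print('expected lid px',proj('wrist',q),'tab',proj('wrist',np.r_[A+.121*np.r_[np.cos(u),np.sin(u)],.074]))
```

```text
[ 0.45818279 -0.28199602  0.32150172] [-0.43841075 -0.5281414  -0.66284233]
expected lid px [[288.86769828 175.51456464]] tab [[280.13751983 207.96646933]]
```

View pics/w6.png

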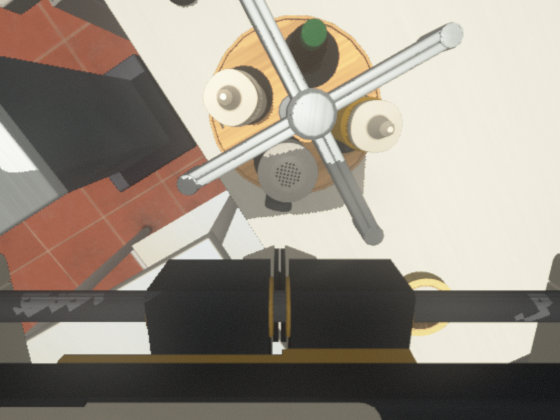

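The lid is at (288,175) against an expected (289,175.5), and the tab is at (279,205) against (280,208). The shaker is in line with the tab, everything is upright, and the gripper is clear of the cross, so I'm handing in.

```bash
python3 -c "
from cell import arm
print(arm.sign_off())"
```

```text
the job is handed in; nothing more can be done
None
```

I turned the carousel about 57° counter-clockwise by pushing one arm of the cross, and the salt shaker now stands in line with the marker tab, within about 1 pixel of its target spot in the last wrist picture; the containers look upright, the gripper is clear of the cross, and the job is handed in (hand-in returned no verdict).

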